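Lock the lens on the copy camera

ROBOT

A 7-joint arm with a two-finger parallel gripper is mounted at the origin on the work surface. World frame = base frame: x ahead of the robot, y to its left, z up, the work surface at z = 0. Lengths are in m, angles in rad, forces in N, time in s.
With the tool pointing down it reaches from about 0.425 to 0.875 m from the base axis. Payload 4.7 kg.
Tool frame: the origin (TCP) lies at the very end of the fingers, on their centre line; the grasp point (between the pads) lies 19 mm behind it; z points along the fingers, y is the line along which they close (so a half turn about z gives the same grasp; the last joint's range is limited). The gripper opens to 87 mm and grips with 3 to 60 N. Pads are 19 mm wide; open, the fingers measure 117 mm over their backs; the gripper's body (75 mm by 190 mm) begins 51 mm behind the grasp point.
Start: joints at [-1.283, 0.321, -0.07, 1.45, 0.023, 1.371, -0.057], TCP at [0.176, 0.626, 0.196] pointing down, gripper open.
Joint ranges: [-2.86, 2.86], [-0.3, 2.09], [-1.38, 1.24], [0.06, 2.45], [-1.56, 4.7], [0.09, 2.05], [-2.69, 2.69]. Speed limits (rad/s): [2.57, 2.57, 3.14, 3.14, 3.14, 3.14, 3.14].

INTERFACE

Orientations are given as a rotation vector (axis times angle).
In Python, from bench import ctrl gives the robot as it stands.
- The arm moves only by the shell command python3 -m jog 'ROWS' [FORCE]. ROWS is JSON, a list that holds one entry, the list of rows, each a list of 7 numbers: the shift along the tool's x, y, z in mm, then the turn, a rotation vector about the tool's x, y, z in degrees, then the finger opening in mm, from 0 to 87. A call has 1 to 10 rows; each row is the pose to reach, as a shift and turn from the pose commanded when the call began, along the tool's axes at that moment; what a row does not reach only later rows make up. A row lasts 1/10 s, in which the tool goes at most 50 mm and 8.59 degrees, less where a joint would pass 70% of its speed; a pose out of reach is approached as far as the arm can. A call with a gripper value outside its range is refused whole. The fingers move at their own pace and stop on an object; FORCE is the grip in N (left out, the last holds). Time passes only in rows, so rows that repeat a pose let the fingers close. It gives the time, the measured TCP pose, the force, the opening and the grip force at its end, in the units of the state.
- ctrl.get_state(): the state, without advancing time (a new reading comes with each control period).
- ctrl.get_image(name): name is "side" or "top"; returns a dict with "image" (420x560x3 uint8, red, green, blue), "depth" (420x560 float32, m along the optical axis (not along the pixel's ray), 0 where there is no reading), "fov_y" (degrees; the focal length in pixels is half the picture's height over the tangent of half this angle, whatever the lens; pixels are square), "cx", "cy" (the principal point, pixels), "rvec" (rotation vector, rad) and "tvec" (3), from world to camera coordinates, as OpenCV has them. Camera axes: x right, y down, z forward; pixel columns grow to the right and rows downward; lengths in m; the calibration is good to about 2 mm. A picture is of the moment at which its call begins.
- ctrl.close_job(): hands the job in; it is judged then, once.
The state is a dict: "time": time; "joint_positions": joint angles; "qd": joint speeds; "joint_torque": joint torques, N m; "position": TCP position; "tool_rot": TCP orientation; "ft_force": force on the tool from outside, world axes, zero at the start; "torque": the same for the moment, N m; "grip_width": opening from 0.0 (shut) to 1.0 (fully open); "grip_force": force on a finger pad.
Only numpy, scipy, OpenCV 4.12 (cv2) and the standard library are available. Lean on these libraries where they do the work, as an engineer would, in place of code of your own. Each camera call takes 0.05 s, during which the arm holds its last target. There are 200 camera calls.

TASK

The camera for photographing the collages lies on its back in its plywood cradle, lens up, with the lens's lock collar not yet locked. Turn the ribbed lock collar clockwise, seen from above, until its small fin points straight at the raised diamond-shaped mark on the camera, then let go; the collar can be overturned past the mark, so stop it there. Leave the things around the cradle where they are.

Things in the scene. Friction and masses are not known exactly. Their poses are not given: they have to be found in the camera images.
- collar_grip (a point): On the collar's vertical turning axis, 89 mm above the table, 5 mm below the collar's top: the height to grip. The collar is a ribbed bare-metal ring, 58 mm outside diameter, 62 to 94 mm above the table, captive on the lens; grip it across its diameter from above, in any direction. The fixed black lens barrel, 47 mm in diameter, stands up through it to 112 mm and does not turn.
- rig: Camera on its back in a plywood cradle (150 x 190 mm) fixed to the table; origin on the table under the collar's axis, x towards the diamond mark. The black camera's face (124 x 150 mm) is 58 mm above the table, 61 mm within 45 mm of the axis. Beside the collar and barrel nothing rises above 70 mm: the hand grip, 62 to 74 mm from the axis towards +y, to 70 mm, the fin to 69 mm.
- fin_tip (a point): Outer end of the collar's fin, 44 mm from the turning axis, 66 mm above the table. The fin is a small metal tab, 6 mm wide and 6 mm high (63 to 69 mm above the table), that sticks out 15 mm from the foot of the collar and turns with it.
- lock_mark (a point): Top of the locked mark: a fixed raised metal diamond, 11 mm square set on its corner, on the camera's face, 52.5 mm from the turning axis, top 66 mm above the table. A small round metal stud (7 mm diameter), 2.4 rad anticlockwise from it, is the open mark.
- collar (a joint): Angle of the lock collar, rad: 0 when the fin is at the round open stud, growing clockwise seen from above, 2.4 when the fin points straight at the diamond (locked), stop at 2.8. It starts between 0 and 0.9. It turns stiffly (0.12 N m friction; a pinch of about 30 N turns it without slip) and stays where it is left.
- dispenser: Black tape dispenser, 150 x 55 mm, 76 mm high, loose on the table beside the cradle; origin at the centre of its underside. To be left alone.
- tumbler: Empty glass tumbler, 70 mm in diameter, 85 mm high, loose; origin at the centre of its underside. To be left alone.
- glue_jar: White glue jar with a black lid, 60 mm in diameter, 75 mm high, loose; origin at the centre of its underside. To be left alone.
- cutting_block: Plain wooden block, 50 x 100 mm, 30 mm high, loose, beyond the cradle; origin at the centre of its underside. To be left alone.
There are look-alikes about, which are no part of the job. What is shaped like the rig but green is not meant.

How it is judged:
At the end, for the whole second after the job is handed in: The collar is at rest with its fin at the diamond: joint value 2.4 within 0.15 rad (about 9 degrees) either way (value of joint collar between 2.25 and 2.55 rad and velocity of joint collar between -0.05 and 0.05 rad/s); the robot touches nothing.
It fails at once if the tape dispenser is moved more than 30 mm or tipped over (distance of dispenser from where it was at the start of the episode above 0.03 m or angle between dispenser's own z axis and vertical above 0.5 rad).
It fails at once if the glass tumbler is moved more than 30 mm or tipped over (distance of tumbler from where it was at the start of the episode above 0.03 m or angle between tumbler's own z axis and vertical above 0.5 rad).
It fails at once if the glue jar is moved more than 30 mm or tipped over (distance of glue_jar from where it was at the start of the episode above 0.03 m or angle between glue_jar's own z axis and vertical above 0.5 rad).
It fails at once if the wooden block is moved more than 30 mm or tipped over (distance of cutting_block from where it was at the start of the episode above 0.03 m or angle between cutting_block's own z axis and vertical above 0.5 rad).
It also fails if it takes over 48 s, if anything falls off the work surface, if the arm or the gripper's body presses on something with over 40 N, if the wrist force passes 120 N, or if a joint passes its speed limit or range.

## Working session

There is one attempt and no reset: what is moved stays moved. The work goes in short steps, Python scripts to look and compute and a shell command to move; the robot and the scene stay as the last step left them, time stands still between calls to the robot, and variables do not carry over. Pictures are saved under pics/ and viewed, at most 10 in all, crops included, and the job is handed in when it is done.

```bash
mkdir -p pics; cat > h.py <<'E'
import numpy as np, cv2
from bench import ctrl
def grab(n,tag):
    d=ctrl.get_image(n); np.savez(f'pics/{tag}.npz',**d); cv2.imwrite(f'pics/{tag}.png',d['image'][:,:,::-1]); return d
def load(tag): return dict(np.load(f'pics/{tag}.npz'))
def ray(d,u,v):
    f=210/np.tan(np.radians(float(d['fov_y']))/2)
    R=cv2.Rodrigues(d['rvec'])[0]; c=-R.T@d['tvec'].ravel()
    return c, R.T@np.array([(u-d['cx'])/f,(v-d['cy'])/f,1])
def atz(d,u,v,z):
    c,r=ray(d,u,v); return c+r*(z-c[2])/r[2]
def atdepth(d,u,v):
    c,r=ray(d,u,v); return c+r*d['depth'][int(round(v)),int(round(u))]
def crop(tag,x0,y0,w,h,s,out):
    im=cv2.imread(f'pics/{tag}.png')[y0:y0+h,x0:x0+w]; cv2.imwrite(f'pics/{out}.png',cv2.resize(im,None,fx=s,fy=s,interpolation=cv2.INTER_CUBIC))
E
python3 - <<'E'
from h import *
for n in('top','side'):
    d=grab(n,n+'0'); print(n,d['fov_y'],d['cx'],d['cy'],ray(d,280,210))
s=ctrl.get_state(); print(s['position'],s['tool_rot'],s['time'])
E
```

```text
top 45.285432063642304 284.11238406237555 208.4785291798221 (array([0.26794568, 0.0184505 , 1.48485505]), array([ 0.15978352, -0.01135407, -0.98712521]))
side 47.190956805456395 273.42872812301187 213.37925553026994 (array([ 0.23400324, -0.82537023,  0.74254603]), array([ 0.26783794,  0.75374462, -0.60030668]))
[0.17565141 0.62525506 0.1949554 ] [-4.28712581e-01 -3.11204144e+00  2.71212165e-03] 0.1
```

View pics/top0.png

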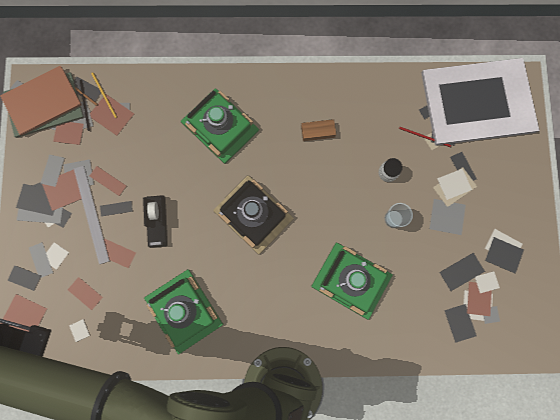

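View pics/side0.png

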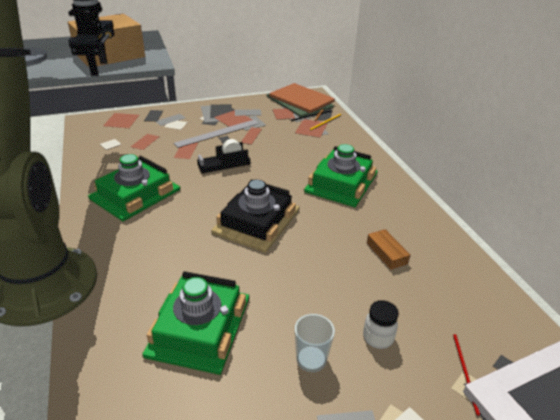

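Four rig-like things appear in the top view: a black camera in plywood at (252,209), and green ones at (216,116), (178,312) and (356,280). The black one at (252,209) matches the description, and it is also at (258,205) in the side view. I'll check it in a close crop.

```bash
python3 - <<'E'
from h import *
crop('top0',210,170,90,90,6.6,'c1')
crop('side0',205,165,100,85,7,'c2')
a=cv2.imread('pics/c1.png');print(a.shape)
d=load('top0')
for n,u,v,z in [('lens',252,209,.112),('disp',155,221,.07),('jar',392,168,.075),('tumbler',399,215,.085),('block',320,130,.03)]: print(n,atz(d,u,v,z),atdepth(d,u,v))
E
```

```text
(594, 594, 3)
lens [0.49382875 0.07992068 0.112     ] [0.49435182 0.08006302 0.10882095]
disp [0.46944855 0.35561421 0.07      ] [0.47665318 0.36766933 0.01941255]
jar [ 0.61540503 -0.322784    0.075     ] [ 0.61674037 -0.32409542  0.06958172]
tumbler [ 0.47646883 -0.33351834  0.085     ] [ 0.48925627 -0.35510243 -0.00084452]
block [ 0.74606854 -0.12180738  0.03      ] [ 0.7457809  -0.121723    0.03087525]
```

View pics/c1.png

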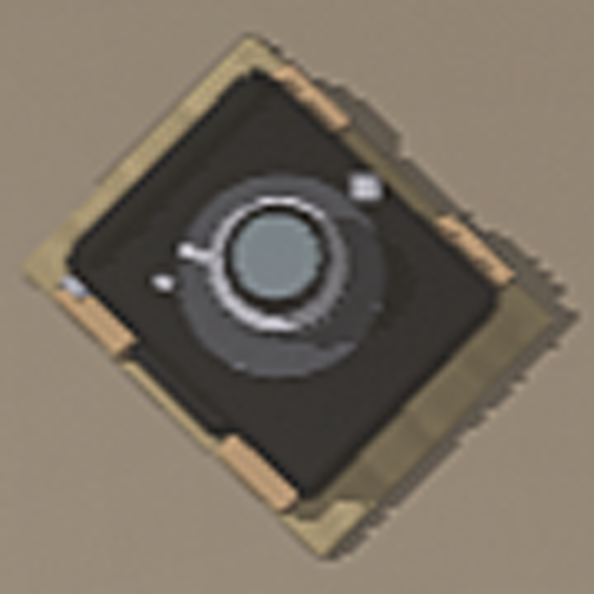

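View pics/c2.png

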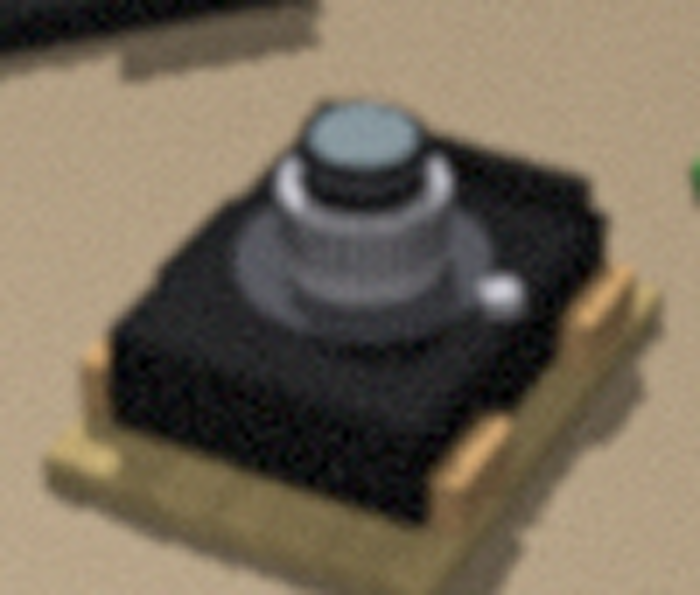

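The crop shows the black camera in plywood. The diamond is at crop (366,187), the round stud at (163,283), the fin tip at (185,249), and the lens top centre at (276,259).

```bash
python3 - <<'E'
from h import *
from scipy.spatial.transform import Rotation as Ro
d=load('top0')
P=lambda x,y,z: atz(d,210+(x+.5)/6.6-.5,170+(y+.5)/6.6-.5,z)
L=P(276,259,.112);C=P(278,264,.094);D=P(366,187,.066);S=P(163,283,.064);F=P(183,247,.067)
ds=load('side0'); L2=atz(ds,205+363/7-.5,165+136/7-.5,.112);D2=atz(ds,205+502/7-.5,165+292/7-.5,.065)
print('L',L,'C',C,'Lside',L2,'D',D,D2)
for O in(L,C,(L+C)/2):
    a=lambda p:np.arctan2(*(p-O)[1::-1]); n=lambda p:np.linalg.norm((p-O)[:2])*1e3
    print('r D,S,F',n(D),n(S),n(F),'ang',a(D),a(S),a(F),'S-D',(a(S)-a(D))%6.283,'F-D',(a(F)-a(D))%6.283)
s=ctrl.get_state();R=Ro.from_rotvec(s['tool_rot']);print(R.as_matrix())
O=(L+L2)/2; print(R.inv().apply(np.array([O[0],O[1],.195])-s['position'])*1e3)
E
```

```text
L [0.49435611 0.08159032 0.112     ] C [0.49516826 0.08157911 0.094     ] Lside [0.49403246 0.07867784 0.112     ] D [0.53318115 0.04457004 0.066     ] [0.53237692 0.0420543  0.065     ]
r D,S,F 53.64592369995355 51.067489690985376 44.18483092139529 ang -0.7616073489797622 1.6109639093592245 1.2692250696620306 S-D 2.372571258338987 F-D 2.030832418641793
r D,S,F 53.05328466027947 51.11773821187949 43.96120714913412 ang -0.772018648987985 1.6268308772209497 1.2869423525460832 S-D 2.3988495262089344 F-D 2.058961001534068
r D,S,F 53.348881349136654 51.09100607142015 44.07128973098025 ang -0.7667840849990989 1.6189012945799806 1.2780612364168094 S-D 2.3856853795790793 F-D 2.044845321415908
[[-9.62751663e-01  2.70386908e-01 -3.93411429e-04]
 [ 2.70387183e-01  9.62750185e-01 -1.68878818e-03]
 [-7.78692875e-05 -1.73225703e-03 -9.99998497e-01]]
[-454.07140908 -438.6855781     0.75067975]
```

```bash
python3 -m jog '[[[-25,-24,0,0,0,0,87],[-55,-53,0,0,0,0,87],[-85,-82,0,0,0,0,87],[-115,-111,0,0,0,0,87],[-145,-140,0,0,0,0,87],[-175,-169,0,0,0,0,87],[-205,-198,0,0,0,0,87],[-235,-227,0,0,0,0,87],[-265,-256,0,0,0,0,87],[-295,-285,0,0,0,0,87]]]' 30
python3 - <<'E'
from bench import ctrl
s=ctrl.get_state();print(s['joint_positions'])
E
```

```text
time: 1.1
position: [0.3831, 0.2699, 0.1957]
tool_rot: [-0.429, -3.112, -0.0]
ft_force: [1.1, 0.1, 0.6]
grip_width: 1.001
grip_force: 0.0
[-0.89381112 -0.07295186  0.21364347  1.88794678  0.01573083  1.32507524
  0.61250823]
```

```bash
python3 -m jog '[[[-30,-29,0,0,0,-7,87],[-60,-58,0,0,0,-15,87],[-90,-87,0,0,0,-23,87],[-120,-116,0,0,0,-30,87],[-145,-140,0,0,0,-38,87],[-159,-154,0,0,0,-45,87],[-159,-154,0,0,0,-45,87],[-159,-154,0,0,0,-45,87]]]'
python3 - <<'E'
from h import *
from scipy.spatial.transform import Rotation as Ro
s=ctrl.get_state();print(s['joint_positions'],s['position'],s['time'])
R=Ro.from_rotvec(s['tool_rot']).inv()
print(R.apply(np.array([.4945,.080,.072])-s['position'])*1e3)
E
```

```text
time: 1.9
position: [0.4937, 0.0806, 0.1956]
tool_rot: [0.791, -3.039, -0.001]
ft_force: [0.7, 1.0, -0.1]
grip_width: 0.998
grip_force: 0.0
[-0.7095997  -0.0115789   0.49510411  1.82978903  0.00513272  1.32288598
  1.86425995] [0.49374876 0.08061072 0.19557428] 1.9
[ -0.44462541  -0.9935833  123.57327859]
```

```bash
python3 -m jog '[[[0,-0.5,20,0,0,0,87],[0,-0.5,45,0,0,0,87],[0,-0.5,70,0,0,0,87],[0,-0.5,90,0,0,0,87],[0,-0.5,105,0,0,0,87],[0,-0.5,115,0,0,0,87],[0,-0.5,121,0,0,0,87],[0,-0.5,124,0,0,0,87],[0,-0.5,124,0,0,0,87],[0,-0.5,124,0,0,0,87]]]'
python3 - <<'E'
from h import *
grab('side','side1'); crop('side1',205,145,100,85,7,'c3')
E
```

```text
time: 2.9
position: [0.4949, 0.0802, 0.0726]
tool_rot: [-0.795, 3.038, 0.0]
ft_force: [0.2, 1.7, 0.4]
grip_width: 0.999
grip_force: 0.0
```

View pics/c3.png

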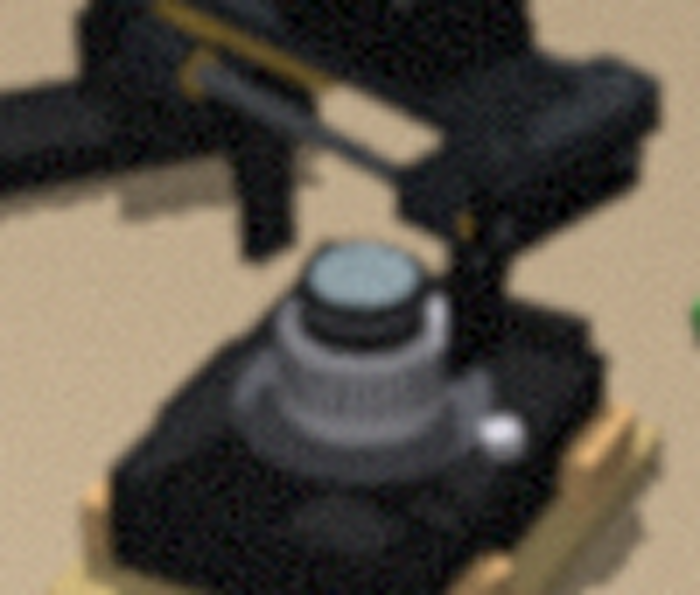

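The open fingers straddle the collar, one at (265,200) and one at (475,320), with the barrel centred between them. I'll close at 40 N.

```bash
python3 -m jog '[[[0,0,0,0,0,0,60],[0,0,0,0,0,0,55],[0,0,0,0,0,0,50],[0,0,0,0,0,0,50],[0,0,0,0,0,0,50],[0,0,0,0,0,0,50],[0,0,0,0,0,0,50],[0,0,0,0,0,0,50]]]' 40
```

```text
time: 3.75
position: [0.4944, 0.08, 0.072]
tool_rot: [-0.795, 3.039, 0.0]
ft_force: [-0.1, -0.4, 0.4]
grip_width: 0.577
grip_force: 0.0
```

```bash
python3 - <<'E'
from h import *
grab('side','side2'); crop('side2',205,145,100,85,7,'c4')
s=ctrl.get_state(); print(s['grip_width'],s['grip_force'],s['torque'])
E
```

```text
0.5749612700238402 0.0 [0.10484578 0.03040464 0.01501342]
```

View pics/c4.png

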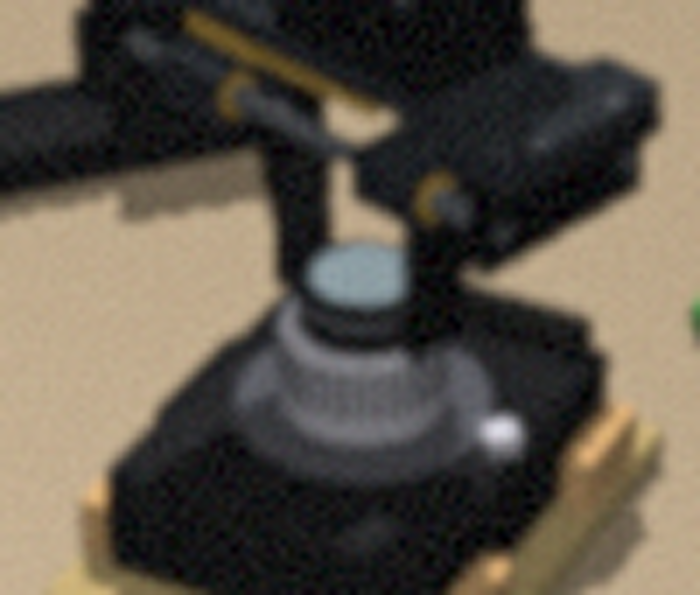

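The fingers closed to 50 mm without touching: the right tip at crop (435,350) ends at about the collar's rim, so they are higher than the reported pose suggests. I'll measure the tip height from depth.

```bash
python3 - <<'E'
from h import *
d=load('side2')
for y in (310,325,335,342,349,356,363,377):
    u,v=205+435/7-.5,145+y/7-.5
    print(y,atdepth(d,u,v).round(4))
d=load('side1')
print('open, left finger')
for y in (215,230,244,251,258,265): print(y,atdepth(d,205+265/7-.5,145+y/7-.5).round(4))
print('right')
for y in (300,330,345,355,365,375): print(y,atdepth(d,205+475/7-.5,145+y/7-.5).round(4))
d=load('side2'); print('lens',atdepth(d,205+345/7,145+275/7))
E
```

```text
310 [0.51   0.0486 0.115 ]
325 [0.5107 0.0505 0.1076]
335 [0.5106 0.05   0.1039]
342 [0.5103 0.0491 0.1017]
349 [0.5104 0.0492 0.0988]
356 [0.5131 0.0576 0.0898]
363 [0.5143 0.0613 0.0841]
377 [0.5128 0.0562 0.082 ]
open, left finger
215 [0.4688 0.1111 0.1206]
230 [0.4687 0.1112 0.1145]
244 [0.469  0.1127 0.1079]
251 [0.4691 0.1133 0.1046]
258 [0.4688 0.1125 0.1023]
265 [0.4689 0.1131 0.099 ]
right
300 [0.5164 0.0263 0.1323]
330 [0.5183 0.0313 0.1169]
345 [0.5186 0.0318 0.1105]
355 [0.5184 0.031  0.1071]
365 [0.5183 0.0305 0.1035]
375 [0.5189 0.0318 0.0984]
lens [0.48893338 0.07852948 0.11203077]
```

The depth puts the actual tips at about 0.097 m while the reported TCP is 0.072, so they sit about 25 mm higher than reported. The lens top reads 0.112, which matches its known height, so I'm trusting the camera. I'll open, go 23 mm lower and check with the force reading.

```bash
python3 -m jog '[[[0,0,0,0,0,0,87],[0,0,0,0,0,0,87],[0,0,0,0,0,0,87],[0,0,0,0,0,0,87],[0,0,0,0,0,0,87],[0,0,5,0,0,0,87],[0,0,10,0,0,0,87],[0,0,15,0,0,0,87],[0,0,18,0,0,0,87],[0,0,18,0,0,0,87]]]'
python3 - <<'E'
from h import *
grab('side','side3'); grab('top','top3'); crop('side3',205,145,100,85,7,'c5')
a=cv2.imread('pics/c5.png'); cv2.imwrite('pics/c5.png',a)
d=load('side3')
for x in (265,475):
  for y in range(215,430,12): print(x,y,atdepth(d,205+x/7-.5,145+y/7-.5).round(4))
E
```

```text
time: 4.8
position: [0.4939, 0.0798, 0.0532]
tool_rot: [0.795, -3.038, 0.0]
ft_force: [0.3, 0.0, -0.8]
grip_width: 1.002
grip_force: 0.0
265 215 [0.4696 0.1144 0.1185]
265 227 [0.4687 0.1111 0.1158]
265 239 [0.469  0.1125 0.1101]
265 251 [0.4695 0.1151 0.1034]
265 263 [0.4698 0.1165 0.0975]
265 275 [0.4686 0.1122 0.0955]
265 287 [0.4685 0.1122 0.0905]
265 299 [0.4684 0.1123 0.0855]
265 311 [0.4689 0.1145 0.0789]
265 323 [0.4745 0.1376 0.0575]
265 335 [0.4738 0.1349 0.0542]
265 347 [0.4717 0.1272 0.0546]
265 359 [0.4676 0.1112 0.061 ]
265 371 [0.4664 0.1066 0.0592]
265 383 [0.4645 0.0993 0.0595]
265 395 [0.4622 0.0904 0.061 ]
265 407 [0.46   0.0823 0.062 ]
265 419 [0.4588 0.0778 0.0603]
475 215 [ 0.5035 -0.011   0.1902]
475 227 [ 0.5039 -0.01    0.1852]
475 239 [ 0.5028 -0.0136  0.1833]
475 251 [ 0.5035 -0.0116  0.1776]
475 263 [ 0.5032 -0.0127  0.174 ]
475 275 [ 0.5037 -0.0116  0.1687]
475 287 [ 0.5029 -0.0143  0.1662]
475 299 [ 0.5041 -0.011   0.1594]
475 311 [ 0.5046 -0.0097  0.154 ]
475 323 [0.516  0.0245 0.1246]
475 335 [0.5156 0.0228 0.1211]
475 347 [0.5164 0.0249 0.1148]
475 359 [0.5184 0.0308 0.1057]
475 371 [0.5183 0.0302 0.1013]
475 383 [0.5181 0.0292 0.0971]
475 395 [0.5188 0.0311 0.0908]
475 407 [0.5186 0.0302 0.0865]
475 419 [0.5188 0.0305 0.0814]
```

View pics/c5.png

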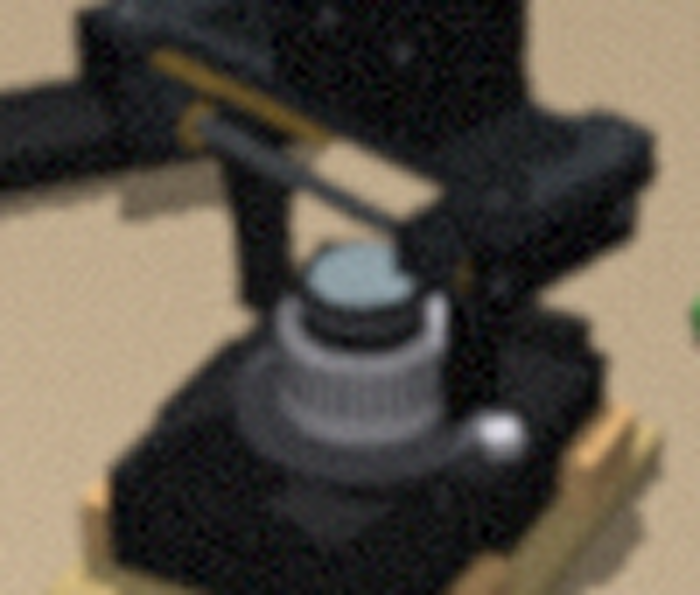

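The tips now straddle the collar at z of about 0.078. I'll lower another 5 mm and close.

```bash
python3 -m jog '[[[0,0,3,0,0,0,87],[0,0,5,0,0,0,75],[0,0,5,0,0,0,65],[0,0,5,0,0,0,58],[0,0,5,0,0,0,50],[0,0,5,0,0,0,50],[0,0,5,0,0,0,50],[0,0,5,0,0,0,50],[0,0,5,0,0,0,50]]]' 35
```

```text
time: 5.8
position: [0.4939, 0.0812, 0.049]
tool_rot: [0.796, -3.039, -0.003]
ft_force: [-3.8, 4.9, 2.2]
grip_width: 0.656
grip_force: 35.0
```

```bash
python3 -m jog '[[[0,0,0,0,0,4,50],[0,0,0,0,0,10,50],[0,0,0,0,0,17,50],[0,0,0,0,0,24,50],[0,0,0,0,0,31,50],[0,0,0,0,0,38,50],[0,0,0,0,0,45,50],[0,0,0,0,0,52,50],[0,0,0,0,0,57,50],[0,0,0,0,0,60,50]]]'; python3 -m jog '[[[0,0,0,0,0,4,50],[0,0,0,0,0,10,50],[0,0,0,0,0,17,50],[0,0,0,0,0,24,50],[0,0,0,0,0,31,50],[0,0,0,0,0,38,50],[0,0,0,0,0,44,50],[0,0,0,0,0,48,50],[0,0,0,0,0,50,50],[0,0,0,0,0,50,50]]]'
python3 - <<'E'
from h import *
s=ctrl.get_state(); print(s['joint_positions'],s['torque'],s['ft_force'])
grab('side','side4'); crop('side4',205,155,100,85,7,'c6')
E
```

```text
time: 6.8
position: [0.4939, 0.0808, 0.049]
tool_rot: [-0.834, -3.028, -0.001]
ft_force: [-3.3, 4.8, 1.7]
grip_width: 0.657
grip_force: 35.0
time: 7.8
position: [0.4937, 0.0807, 0.049]
tool_rot: [-2.033, -2.393, 0.0]
ft_force: [-4.4, 2.9, 3.0]
grip_width: 0.652
grip_force: 35.0
[-0.84405306  0.15001854  0.67871946  2.00769699 -0.11149834  1.02076343
  0.0500294 ] [ 0.70557357  0.75598399 -0.07844694] [-4.35060923  2.94279008  3.03246035]
```

View pics/c6.png

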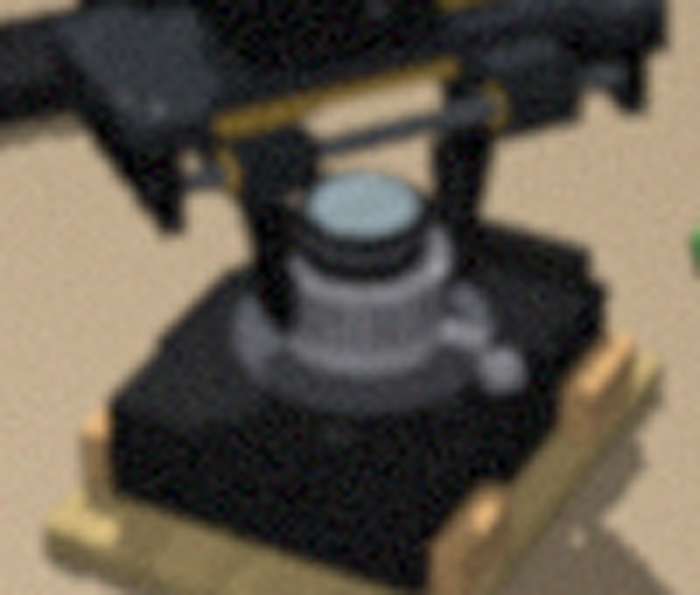

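The fin shows at crop (445–488, 325–335) and the diamond at (503,370), so it is close, with a little turn remaining.

```bash
python3 - <<'E'
from h import *
d=load('side4'); P=lambda x,y,z: atz(d,205+(x+.5)/7-.5,155+(y+.5)/7-.5,z)
O=P(363,206,.112); D=P(503,370,.065); 
a=lambda p:np.degrees(np.arctan2(*(p-O)[1::-1])); n=lambda p:np.linalg.norm((p-O)[:2])*1e3
print(O,'D',n(D),a(D))
for F in [(488,336),(480,333),(470,330)]: p=P(*F,.067); print(n(p),a(p),a(p)-a(D))
E
```

```text
[0.49411023 0.0783426  0.112     ] D 55.41986401213512 -47.7498382641965
44.31125841382684 -32.24336504141058 15.506473222785921
41.25993914580786 -30.954394595655355 16.795443668541143
37.560480997625575 -29.697394487679862 18.052443776516636
```

The kinematic estimate says 7.5° remain and the side view says about 15°. I'll turn 11°, release, back off and measure from above.

```bash
python3 -m jog '[[[0,0,0,0,0,4,50],[0,0,0,0,0,8,50],[0,0,0,0,0,11,50],[0,0,0,0,0,11,50],[0,0,0,0,0,11,50],[0,0,0,0,0,11,87],[0,0,0,0,0,11,87],[0,0,0,0,0,11,87],[0,0,0,0,0,11,87],[0,0,0,0,0,11,87]]]'; python3 -m jog '[[[0,0,-15,0,0,0,87],[0,0,-40,0,0,0,87],[0,0,-70,0,0,0,87],[0,0,-100,0,0,0,87],[0,40,-130,0,0,0,87],[0,80,-140,0,0,0,87],[0,120,-140,0,0,0,87],[0,160,-140,0,0,0,87],[0,160,-140,0,0,0,87]]]'
python3 - <<'E'
from h import *
grab('top','top5'); grab('side','side5')
a=cv2.imread('pics/top5.png')[175:250,215:290]; b=cv2.imread('pics/side5.png')[165:240,220:295]
cv2.imwrite('pics/c7.png',cv2.resize(np.hstack([a,b]),None,fx=5.3,fy=5.3,interpolation=cv2.INTER_CUBIC))
E
```

```text
time: 8.85
position: [0.4946, 0.0796, 0.049]
tool_rot: [2.254, 2.188, 0.0]
ft_force: [-0.2, -0.1, -0.3]
grip_width: 0.974
grip_force: 0.0
time: 9.75
position: [0.6574, 0.0746, 0.1857]
tool_rot: [2.252, 2.186, -0.007]
ft_force: [-0.5, 0.0, -0.1]
grip_width: 0.999
grip_force: 0.0
```

View pics/c7.png

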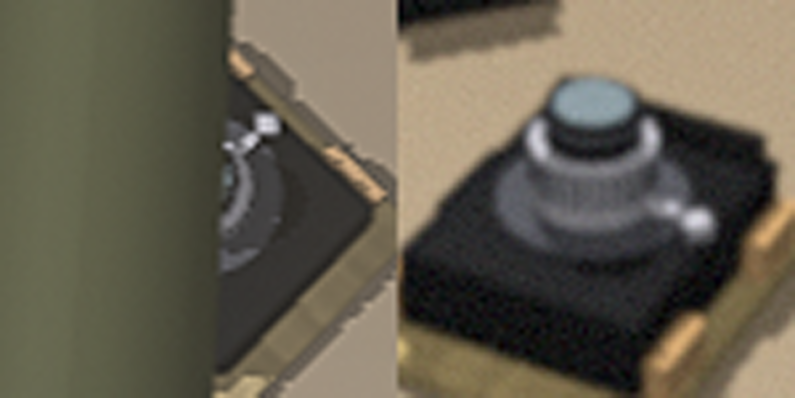

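The fin now points at the diamond: tip at (253,137) with the diamond at (266,124) on the left, pointing from (660,205) to (698,222) on the right. I'll get the angle by sampling brightness along the fin's ring in both images.

```bash
python3 - <<'E'
from h import *
from scipy.ndimage import map_coordinates as mc
def scan(tag,O,rs,z,b):
    d=load(tag); g=d['image'].astype(float).mean(2); f=210/np.tan(np.radians(float(d['fov_y']))/2)
    K=np.array([[f,0,d['cx']],[0,f,d['cy']],[0,0,1.]])
    A=np.arange(-75,-9,1.); v=0
    for r in rs:
        p=np.c_[O[0]+r*np.cos(np.radians(A)),O[1]+r*np.sin(np.radians(A)),0*A+z]
        q=cv2.projectPoints(p,d['rvec'],d['tvec'],K,None)[0][:,0]; v=v+mc(g,[q[:,1],q[:,0]],order=1)
    v=v/len(rs); w=np.clip(v-np.median(v)-15,0,None); k=abs(A-A[w.argmax()])<12; return round((A[k]*w[k]).sum()/w[k].sum(),1), round(v.max()-np.median(v))
for tag,O in (('top5',(.4948,.0812)),('top5',(.4940,.080)),('side5',(.494,.0785)),('side5',(.4948,.080))):
    print(tag,O,'fin',scan(tag,O,[.036,.038,.040,.042],.069,0),'dia',scan(tag,O,[.050,.052,.054],.066,0))
E
```

```text
top5 (0.4948, 0.0812) fin (np.float64(-42.6), 114) dia (np.float64(-43.1), 147)
top5 (0.494, 0.08) fin (np.float64(-40.5), 114) dia (np.float64(-41.6), 148)
side5 (0.494, 0.0785) fin (np.float64(-45.6), 74) dia (np.float64(-44.3), 155)
side5 (0.4948, 0.08) fin (np.float64(-47.8), 72) dia (np.float64(-46.0), 150)
```

The fin is within about 2° of the diamond in both views, and the robot is clear, so I'm handing in.

```bash
python3 -c "
from bench import ctrl
print(ctrl.close_job())"
```

```text
the job is handed in; nothing more can be done
None
```

The collar is turned until its fin points at the diamond, within about 2° in both camera views; the gripper has let go and is clear, nothing around the cradle was touched, and the job is handed in, though no verdict came back.

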